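# Seat the tube rack on the shaker and flip its swing lock

### The job

Push the half-filled tube rack that stands in the shaker's guides gently along them until it is fully home against the adjustable end stop, its touch plate pressed right in. Then, with a fingertip push, flip the handle of the spring-loaded side lock over its centre so that it snaps shut and clamps the rack there. Force neither the rack nor the lock (keep every push under about 20 N), leave the jar, carton, beaker and timer around the shaker where they are, and let go of everything at the end.

Things in the scene. Friction and masses are not known exactly. Their poses are not given: they have to be found in the camera images.
- guide (a point): fixed point in the middle of the shaker's deck, between the guides, 72.5 mm above the table, 27.5 mm above the aluminium deck. Shaker: white, 400 x 210 mm, turned up to 20 degrees. x points along the guides, away from the robot, to the end stop (the way to push), y left across, z up. Two steel rails, 14 mm high, run along x, inner faces 39.3 mm left and right of this point.
- plate (a joint): how far the end stop's touch plate is pressed in: 0 = free, 0.003 = fully in (m); it yields under 1 N, then is rigid. The stop, a steel block 30 mm high between the rails, has been set anywhere, its pose is not given: the rack's centre comes home 35 to 65 mm ahead (+x) of point guide. So push slowly and feel for it. Home means pressed in by over 1.5 mm by the rack.
- rack_mid (a point): centre, half-way up, of the loose white tube rack: 150 (along x) x 75 x 55 mm, 0.2 to 0.42 kg. Starts between the guides 0 to 25 mm behind (-x) point guide. The three rows nearest the robot are empty; the tubes' caps, from 7 mm behind the centre onward, reach 86 mm above the deck. Sliding takes 1 to 6 N, it has 1.5 mm play at each side and stays where left. Fragile load: never push it over 20 N.
- rack_end (a point): centre of the rack's near end face (towards -x), where to push; 75 mm from rack_mid, 27.5 mm above the deck. x points the way to push.
- lock (a joint): angle of the side lock, an L-shaped steel lever turning level about a pivot at the shaker's right. 0 = open (the start), handle pointing out to the right (-y of point guide); about 1.2 to 1.45 = shut, handle pointing back (-x), rubber nose pressed on the rack's side. Over-centre spring: resists with 0.29 N m at 0, nothing at 0.79, then snaps shut by itself and stays; short of that it springs back.
- lock_pivot (a point): fixed point on the lock's pivot axis at the handle's mid-height, 73 mm above the table, 28 mm above the deck; 20 mm to +x and 66 mm to the right (-y) of point guide; axes as point guide. Seen from above the handle turns clockwise to shut. Never push it over 20 N. A strut spring lies under the handle, below 14 mm above the deck.
- lock_bar (a point): point inside the lock's handle, 52 mm from the pivot axis, at mid-height (5 to 6 N here starts it). Handle 12 mm thick, 20 mm high, reaching 68 mm from the pivot; at its end, 66 mm from the pivot, an upright black pin, 12 mm across, top 24 mm above this point. y points to the pivot. Push its far face (+x side of point guide when open) towards -x and follow it round past the centre.
- jar_c (a point): centre of a loose bystander: white jar with a black lid, 64 mm across, 75 mm high, left of the shaker
- beaker_c (a point): centre of a loose bystander: clear plastic beaker, 60 mm across, 75 mm high, right of the shaker
- carton_c (a point): centre of a loose bystander: white carton 90 x 70 x 60 mm, left of the shaker
- timer_c (a point): centre of a loose bystander: grey bench timer 60 x 45 x 22 mm, right of the shaker, robot side
Mind the look-alikes: they are no part of the job. Leave any orange or purple look-alike of the part that bears rack_mid alone.

How it is judged:
On the way, in this order (a step that is already met when the one before it is completed fails the run):
1. the rack is home: it has pressed the touch plate in by over 1.5 mm while the lock is still open (value of joint plate above 0.0015 m and x of rack_mid in the frame of guide above 0.02 m and z of rack_mid in the frame of guide below 0.004 m and value of joint lock below 0.4 rad), for 0.2 s.
2. the lock has snapped shut (value of joint lock above 1.05 rad), for 0.2 s.
At the end, for the whole second after the job is handed in: The rack stands level on the deck, at least 20 mm ahead of the guide point, still pressing the end stop's touch plate in by over 1 mm, and the lock is shut against its side (over 1.05 rad) (value of joint plate above 0.001 m and x of rack_mid in the frame of guide above 0.02 m and z of rack_mid in the frame of guide below 0.004 m and value of joint lock above 1.05 rad and angle between rack_mid's own z axis and vertical below 0.05 rad).
It fails at once if the robot pushes the rack with more than 20 N (contact force between any of the fingers, the arm and rack above 20 N).
It fails at once if the robot pushes the lock with more than 20 N (contact force between any of the fingers, the arm and lock above 20 N).
It fails at once if the rack tips by more than 0.15 rad (angle between rack_mid's own z axis and vertical above 0.15 rad).
It fails at once if a bystander is moved by more than 20 mm (distance of any of jar_c, beaker_c, carton_c, timer_c from where it was at the start of the episode above 0.02 m).
It also fails if it takes over 54 s, if anything falls off the work surface, if the arm or the gripper's body presses on something with over 40 N, if the wrist force passes 120 N, or if a joint passes its speed limit or range.

### The arm

A 6-joint arm with a two-finger parallel gripper is mounted at the origin on the work surface. World frame = base frame: x ahead of the robot, y to its left, z up, the work surface at z = 0. Lengths are in m, angles in rad, forces in N, time in s.
With the tool pointing down it reaches from about 0.35 to 0.775 m from the base axis. Payload 7.3 kg.
Tool frame: the origin (TCP) lies on the centre line of the jaws, within the pads' length; the fingertips stand 17 mm ahead of it and the grasp point (between the pads) lies 2 mm behind it (robot.tcp_to_tips is the distance from the TCP to the fingertips, in m); z points along the fingers, y is the line along which they close (so a half turn about z gives the same grasp; the last joint's range is limited). The gripper opens to 92 mm and grips with 3 to 60 N. Pads are 19 mm wide; open, the fingers measure 130 mm over their backs; the gripper's body (75 mm by 190 mm) begins 47 mm behind the grasp point.
Start: joints at [1.121, 0.342, 1.524, -0, 1.275, -0.146], TCP at [0.157, 0.501, 0.206] pointing down, gripper open.
Joint ranges: [-2.53, 2.53], [-0.77, 2.02], [0.04, 2.7], [-1, 4.14], [0.28, 2.66], [-3.11, 3.11]. Speed limits (rad/s): [2.57, 2.57, 3.14, 3.14, 3.14, 3.14].

### API

Orientations are given as [roll, pitch, yaw] about the fixed x, y, z axes, in that order (R = Rz(yaw) Ry(pitch) Rx(roll)).
In Python, from cell import robot gives the robot as it stands. The module is installed in compiled form; this text tells all that it offers.
- The arm moves only by the tool carry_out, never from a script. Its argument "commands" is a list of rows, each a list of 3 entries, a list of its own where there are three numbers: the shift along the tool's x, y, z in m, then the turn about the tool's z in rad, then the opening, from 0 (shut) to 1 (fully open). In form: [[[dx, dy, dz], yaw, claw], ...]. A call has 1 to 20 rows; each row shifts and turns the commanded pose from where the row before left it, along the tool's axes as they then stand; what a row does not reach is not made up. A row lasts 1/8 s, in which the tool goes at most 62.5 mm and 10.7 degrees, less where a joint would pass 70% of its speed; a pose out of reach is approached as far as the arm can. A call is refused whole if a number of a shift passes 0.0625 or a number of a turn 0.188, either way. A call with a gripper value outside its range is refused whole. The fingers move at their own pace and stop on an object; "newtons" is the grip in N (left out, the last holds). Time passes only in rows, so rows that do not move let the fingers close. It gives the time, the measured TCP pose, the force, the opening and the grip force at its end, in the units of the state.
- robot.observe(): the state, without advancing time (a new reading comes with each control period).
- robot.read_camera(name): name is "scene" or "side" or "wrist"; returns a dict with "pixels" (480x640x3 uint8, red, green, blue), "fx", "fy", "cx", "cy" (pixels), "view" (4x4, takes a point from world to camera coordinates); the wrist camera has in their place "T_tool_cam" (4x4, takes a point from camera to tool coordinates, whose origin is the TCP and whose axes are the flange's). Camera axes: x right, y up, looking along -z (the intrinsics and any distortion apply to the point x, -y, -z); pixel columns grow to the right and rows downward; lengths in m; the calibration is good to about 2 mm. A picture is of the moment at which its call begins: read the wrist's pose just before it. There is no depth.
- robot.hand_in(): hands the job in; it is judged then, once.
Trained networks look in a picture, given as the dict that the camera call returned (one of the last four; its "shot" number tells which), for a name from the list of things; names that differ only in an ending like _2 or _b are one class to them, and where a whole thing is asked for, a point or a joint stands for the part that bears it (a point fixed in the world has none). Each returns a list of dicts, best first, with "p" (0 to 1); they miss things now and then, are a little off and sometimes report something else, mostly with a low value. They report only what shows in the picture. A call takes as long as a camera call. They do not tell look-alikes from the thing itself.
- robot.find_in(picture, name): "at" ([column, row] in pixels, amid what is visible of it).
- robot.tip_of(picture, name): "at" ([column, row] in pixels: a listed point, or the origin of a listed thing).
The state is a dict: "time": time; "qpos": joint angles; "qvel": joint speeds; "joint_efforts": joint torques, N m; "tool_pos": TCP position; "tool_rot": TCP orientation; "contact_force": force on the tool from outside, world axes, zero at the start; "torque": the same for the moment, N m; "opening": finger opening in m; "grip_force": force on a finger pad.
Only numpy, scipy, OpenCV 4.12 (cv2) and the standard library are available. Lean on these libraries where they do the work, as an engineer would, in place of code of your own. Each camera call takes 0.05 s, during which the arm holds its last target. There are 200 camera calls.

## Working session

There is one attempt and no reset: what is moved stays moved. The work goes in short steps, Python scripts to look and compute and a tool call to move; the robot and the scene stay as the last step left them, time stands still between calls to the robot, and variables do not carry over. Pictures are saved under pics/ and viewed, at most 10 in all, crops included, and the job is handed in when it is done.

Besides the shell and the picture viewer there is one more tool, called after "Emit:" as name([rows], argument=value, ...), one row to a line, values as JSON. carry_out: Moves the arm, as the interface text tells. Its arguments: {"type":"object","properties":{"commands":{"type":"array"},"newtons":{"type":"number"}},"required":["commands"]}

```bash
mkdir -p pics
cat > h.py <<'E'
import numpy as np, cv2
from cell import robot
from scipy.spatial.transform import Rotation as R
def ray(p,px):
    d=np.array([(px[0]-p['cx'])/p['fx'],-(px[1]-p['cy'])/p['fy'],-1.])
    V=np.array(p['view']);Rm=V[:3,:3];t=V[:3,3]
    return -Rm.T@t, Rm.T@d
def tri(rs):
    A=0;b=0
    for o,d in rs:
        d=d/np.linalg.norm(d);M=np.eye(3)-np.outer(d,d);A=A+M;b=b+M@o
    return np.linalg.solve(A,b)
def plane(r,z): o,d=r; return o+d*(z-o[2])/d[2]
def proj(p,X):
    V=np.array(p['view']);c=V[:3,:3]@np.array(X)+V[:3,3]
    return [p['cx']+p['fx']*c[0]/-c[2],p['cy']-p['fy']*c[1]/-c[2]]
def save(p,n): cv2.imwrite('pics/'+n,cv2.cvtColor(p['pixels'],cv2.COLOR_RGB2BGR))
E
python3 - <<'E'
from h import *
s=robot.observe();print({k:np.round(v,3) for k,v in s.items()}, robot.tcp_to_tips)
P={n:robot.read_camera(n) for n in('scene','side')}
for n in P: save(P[n],n+'1.png');print(n,{k:v for k,v in P[n].items() if k not in('pixels','view')})
for name in ['guide','rack_mid','rack_end','lock_pivot','lock_bar','jar_c','beaker_c','carton_c','timer_c']:
    rs=[]
    for n in P:
        t=robot.tip_of(P[n],name); print(name,n,[(np.round(a['at'],1),round(a['p'],2)) for a in t[:3]])
        if t: rs.append(ray(P[n],t[0]['at']))
    if len(rs)==2: print('   ',tri(rs).round(4))
E
```

```text
{'time': np.float64(0.0), 'qpos': array([ 1.121,  0.343,  1.525,  0.   ,  1.275, -0.146]), 'qvel': array([-0.001, -0.   , -0.   , -0.   , -0.   , -0.   ]), 'joint_efforts': array([ -0.   , -43.124, -24.422,   0.072,   0.056,  -0.   ]), 'tool_pos': array([0.157, 0.501, 0.205]), 'tool_rot': array([-3.14 , -0.   ,  2.838]), 'contact_force': array([ 0.092, -0.266,  0.965]), 'torque': array([0.055, 0.003, 0.016]), 'grip_force': np.float64(0.0), 'opening': np.float64(0.092)} 0.017
scene {'fx': 487.39823415693974, 'fy': 487.39823415693974, 'cx': 319.0775887740087, 'cy': 242.39468095978327, 'shot': 1}
side {'fx': 450.0384688574718, 'fy': 450.0384688574718, 'cx': 328.23453483077395, 'cy': 234.3217784951588, 'shot': 2}
guide scene []
guide side [(array([334.6, 283.7]), 0.46)]
rack_mid scene [(array([307.4, 218.2]), 0.94), (array([373.3, 424.9]), 0.93), (array([250.9, 114.4]), 0.67)]
rack_mid side [(array([279. , 205.6]), 0.98), (array([359.5, 189.2]), 0.9), (array([284.2, 409.4]), 0.8)]
    [ 0.5474 -0.0275  0.1477]
rack_end scene [(array([407. , 317.6]), 0.87), (array([258.1, 142.1]), 0.84), 
[... 319 characters left out ...]
8.2, 175. ]), 0.73)]
lock_bar side [(array([328. , 301.1]), 0.79)]
    [ 0.5794 -0.1954  0.0695]
jar_c scene [(array([352.1, 293.2]), 0.96)]
jar_c side [(array([326.8, 226.8]), 0.57), (array([334.2, 280.5]), 0.31), (array([328.9, 257.4]), 0.22)]
    [0.5956 0.0855 0.0381]
beaker_c scene [(array([201.6, 169.8]), 0.83), (array([305.6, 217.4]), 0.19)]
beaker_c side [(array([381.2, 352.3]), 0.7)]
    [ 0.6655 -0.2997  0.0476]
carton_c scene [(array([292.9, 330.8]), 0.87)]
carton_c side [(array([333.3, 281.9]), 0.51)]
    [ 0.6488  0.0382 -0.1054]
timer_c scene [(array([318.2, 149.2]), 0.69)]
timer_c side [(array([245.5, 347.5]), 0.97), (array([322.7, 258.6]), 0.21)]
    [ 0.4279 -0.238   0.0051]
```

View pics/scene1.png

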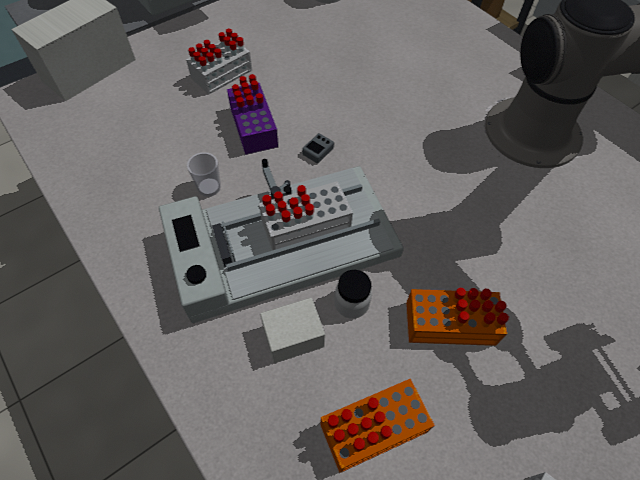

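View pics/side1.png

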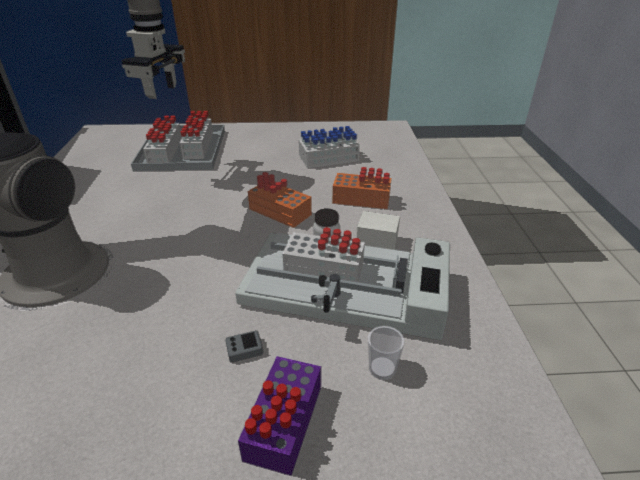

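The scene view shows the shaker with the white rack at about (307,218) and the lock handle from (275,197) to its pin at (265,162). In the side view the rack is at about (325,255) and the pin at (325,300). Next I'll compute the rack with the right candidates and get the wrist camera over it.

Run:
```python
from h import *
P={n:robot.read_camera(n) for n in('scene','side')}
for name in ['rack_mid','rack_end']:
  a=robot.tip_of(P['scene'],name);b=robot.tip_of(P['side'],name)
  for i in a:
    for j in b:
      r1,r2=ray(P['scene'],i['at']),ray(P['side'],j['at']);X=tri([r1,r2])
      e=max(np.linalg.norm(np.array(proj(p,X))-q['at']) for p,q in((P['scene'],i),(P['side'],j)))
      if e<4: print(name,X.round(4),round(e,1),np.round(i['at']),np.round(j['at']))
print(np.round(robot.read_camera('wrist')['T_tool_cam'],3))
```

```text
rack_mid [0.6995 0.2733 0.0273] 1.2 [374. 424.] [360. 190.]
rack_mid [0.4825 0.2239 0.0212] 0.9 [454. 321.] [280. 203.]
rack_mid [ 0.5754 -0.2272  0.194 ] 3.1 [251. 118.] [324. 257.]
rack_mid [ 0.5793 -0.0704  0.0718] 0.5 [306. 218.] [324. 257.]
rack_end [0.6276 0.2957 0.0285] 1.9 [419. 407.] [332. 186.]
rack_end [ 0.4976  0.1499 -0.0836] 0.2 [407. 318.] [287. 252.]
rack_end [ 0.5081 -0.0519  0.0714] 1.3 [342. 206.] [287. 252.]
rack_end [ 0.5261 -0.3132  0.0282] 0.5 [259. 141.] [299. 371.]
[[-0.001  0.962  0.274  0.073]
 [ 1.     0.001  0.     0.   ]
 [ 0.     0.274 -0.962 -0.179]
 [ 0.     0.     0.     1.   ]]
```

Emit:
carry_out([
  [[-0.0326,-0.0347,-0.007],0,0],
  [[-0.0326,-0.0347,-0.007],0,0],
  [[-0.0326,-0.0347,-0.007],0,0],
  [[-0.0326,-0.0347,-0.007],0,0],
  [[-0.0326,-0.0347,-0.007],0,0],
  [[-0.0326,-0.0347,-0.007],0,0],
  [[-0.0326,-0.0347,-0.007],0,0],
  [[-0.0326,-0.0347,-0.007],0,0],
  [[-0.0326,-0.0347,-0.007],0,0],
  [[-0.0326,-0.0347,-0.007],0,0],
  [[-0.0326,-0.0347,-0.007],0,0],
  [[-0.0326,-0.0347,-0.007],0,0],
  [[-0.0326,-0.0347,-0.007],0,0],
  [[-0.0326,-0.0347,-0.007],0,0],
  [[0,0,0],0,0],
  [[0,0,0],0,0],
])

```text
time: 3.35
tool_pos: [0.4468, -0.0986, 0.3036]
tool_rot: [3.141, -0.001, 2.837]
contact_force: [-0.2, 0.4, 0.3]
opening: 0.0002
grip_force: 0.0
```

```bash
cat >> h.py <<'E'
def wrist():
    s=robot.observe();p=robot.read_camera('wrist')
    T=np.eye(4);T[:3,:3]=R.from_euler('xyz',s['tool_rot']).as_matrix();T[:3,3]=s['tool_pos']
    p['view']=np.linalg.inv(T@np.array(p['T_tool_cam']));return p
E
python3 - <<'E'
from h import *
P={'scene':robot.read_camera('scene'),'side':robot.read_camera('side'),'wrist':wrist()}
save(P['wrist'],'wrist1.png')
print(robot.observe()['qpos'].round(2))
Z={'rack_mid':.0725,'rack_end':.0725,'lock_pivot':.073,'lock_bar':.073}
for name in Z:
  for n in P:
    for a in robot.tip_of(P[n],name)[:4]: print(name,n,np.round(a['at'],1),round(a['p'],2),plane(ray(P[n],a['at']),Z[name])[:2].round(4))
E
```

```text
[-0.38  0.15  1.51  0.    1.48 -1.65]
rack_mid scene [373.5 424.2] 0.87 [0.712  0.2761]
rack_mid scene [254.  116.4] 0.83 [ 0.5153 -0.3408]
rack_mid scene [452.5 318.3] 0.74 [0.5049 0.2279]
rack_mid scene [302.7 216.6] 0.6 [ 0.5823 -0.0754]
rack_mid side [358.5 190.2] 0.97 [0.683  0.1928]
rack_mid side [286.5 411.7] 0.95 [ 0.509  -0.4155]
rack_mid side [321.1 258. ] 0.86 [ 0.575  -0.0751]
rack_mid side [279.8 203.4] 0.77 [0.4872 0.139 ]
rack_mid wrist [112.7 297.4] 0.82 [ 0.4843 -0.3522]
rack_mid wrist [601.2 136.1] 0.64 [0.4708 0.191 ]
rack_end scene [258.9 142.6] 0.88 [ 0.5473 -0.2733]
rack_end scene [408.7 316.1] 0.82 [0.559  0.1831]
rack_end scene [417.  407.3] 0.63 [0.646  0.2961]
rack_end scene [341.5 207.4] 0.58 [ 0.5129 -0.0499]
rack_end side [299.3 370.1] 0.85 [ 0.5277 -0.3463]
rack_end side [291.3 252.5] 0.84 [ 0.515  -0.0539]
rack_end side [334.5 187.2] 0.68 [0.6239 0.2107]
rack_end side [299.8 210.2] 0.66 [0.5345 0.1064]
rack_end wrist [563.5 198. ] 0.91 [0.5224 0.1463]
rack_end wrist [374.  242.2] 0.79 [ 0.5097 -0.0554]
rack_end wrist [169.2 300.4] 0.63 [ 0.5067 -0.2932]
lock_pivot scene [274.6 195.4] 0.96 [ 0.5965 -0.145 ]
lock_pivot side [330.8 302.3] 0.7 [ 0.5857 -0.2032]
lock_pivot side [335.7 281.7] 0.57 [ 0.5987 -0.1486]
lock_bar scene [264.4 173.5] 0.78 [ 0.5827 -0.1999]
lock_bar side [327.1 303.9] 0.92 [ 0.5788 -0.2069]
lock_bar wrist [509.4 352. ] 0.29 [0.6861 0.0605]
```

View pics/wrist1.png

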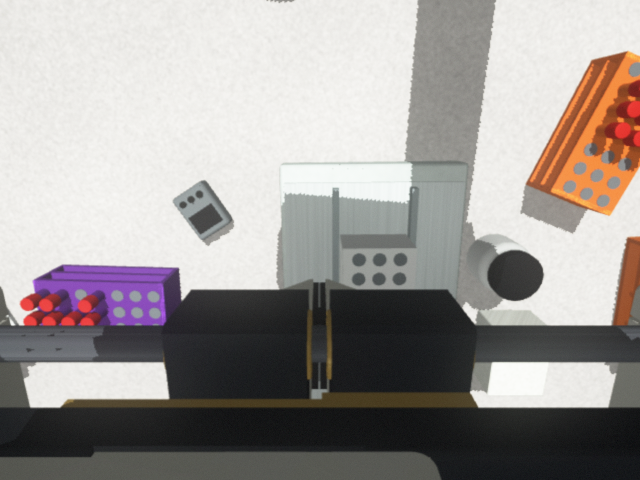

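The wrist picture shows the shaker's near edge level at row 163 (cols 281–467), so the tool is already square to the guides (guide yaw ≈ −0.305). The rack's near end is at about (374,242), which fits the other views. I'll descend behind the rack.

Emit:
carry_out([
  [[-0.006,0.03,0.03],0,0],
  [[-0.006,0.03,0.04],0,0],
  [[0,0,0.04],0,0],
  [[0,0,0.04],0,0],
  [[0,0,0.04],0,0],
  [[0,0,0.03],0,0],
  [[0,0,0.01],0,0],
  [[0,0,0],0,0],
  [[0,0,0],0,0],
])

```text
time: 5.22
tool_pos: [0.4776, -0.0457, 0.0751]
tool_rot: [3.141, 0.002, 2.838]
contact_force: [-0.8, -1.0, 0.5]
opening: 0.0006
grip_force: 0.0
```

Run:
```python
from h import *
P={'scene':robot.read_camera('scene'),'side':robot.read_camera('side')}
a=P['scene']['pixels'][130:310,150:430];b=P['side']['pixels'][200:370,200:480]
a=cv2.resize(a,(560,360),interpolation=2);b=cv2.resize(b,(560,340),interpolation=2)
im=np.vstack([a,b])[:, :];im=cv2.resize(im,(480,600))
save({'pixels':im},'c2.png')
for name in ['lock_pivot','lock_bar']:
  rs=[]
  for n in P:
    for a in robot.tip_of(P[n],name)[:3]: print(name,n,np.round(a['at'],1),round(a['p'],2),plane(ray(P[n],a['at']),.073)[:2].round(4))
```

```text
lock_pivot scene [273.9 196.3] 0.91 [ 0.5987 -0.144 ]
lock_pivot scene [293.6 330.5] 0.19 [0.7218 0.093 ]
lock_pivot side [335.2 280.8] 0.71 [ 0.598  -0.1461]
lock_bar scene [269.1 175.7] 0.67 [ 0.5785 -0.1901]
lock_bar side [330.2 302.8] 0.56 [ 0.5845 -0.2044]
lock_bar side [335.9 283.9] 0.4 [ 0.5986 -0.1548]
```

View pics/c2.png

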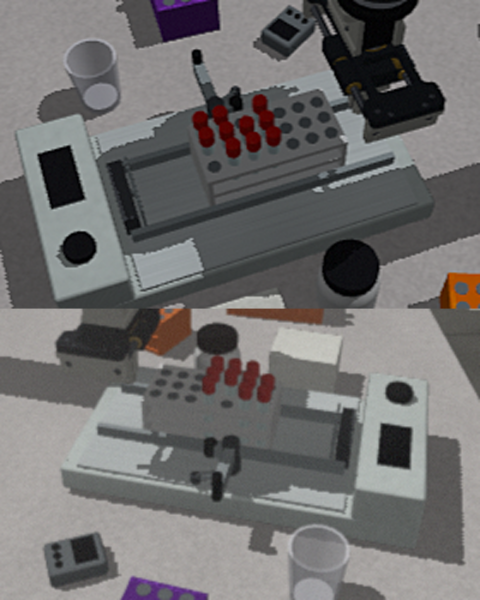

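The fingers are down behind the rack with a clear path. Pushing in slow steps.

Emit:
carry_out([
  [[-0.004,0,0],0,0],
  [[-0.004,0,0],0,0],
  [[-0.004,0,0],0,0],
  [[-0.004,0,0],0,0],
  [[-0.004,0,0],0,0],
  [[-0.003,0,0],0,0],
  [[-0.003,0,0],0,0],
  [[-0.003,0,0],0,0],
  [[-0.003,0,0],0,0],
  [[-0.003,0,0],0,0],
  [[-0.003,0,0],0,0],
  [[-0.003,0,0],0,0],
  [[-0.003,0,0],0,0],
  [[-0.003,0,0],0,0],
  [[-0.003,0,0],0,0],
])

```text
time: 7.4
tool_pos: [0.5245, -0.0605, 0.0739]
tool_rot: [3.141, 0.0, 2.838]
contact_force: [-1.2, -0.4, -0.9]
opening: 0.0005
grip_force: 0.8
```

Emit:
carry_out([
  [[-0.003,0,0],0,0],
  [[-0.003,0,0],0,0],
  [[-0.003,0,0],0,0],
  [[-0.003,0,0],0,0],
  [[-0.003,0,0],0,0],
])

```text
time: 8.02
tool_pos: [0.5388, -0.0649, 0.0739]
tool_rot: [3.141, 0.0, 2.838]
contact_force: [-0.6, -0.7, -1.0]
opening: 0.0004
grip_force: 0.7
```

Run:
```python
from h import *
P={'scene':robot.read_camera('scene'),'side':robot.read_camera('side')}
a=P['scene']['pixels'][130:310,150:430];b=P['side']['pixels'][200:370,200:480]
im=np.vstack([cv2.resize(a,(560,360),interpolation=2),cv2.resize(b,(560,340),interpolation=2)]);im=cv2.resize(im,(480,600))
save({'pixels':im},'c3.png')
for n in P:
  for a in robot.tip_of(P[n],'rack_mid'): print(n,np.round(a['at'],1),round(a['p'],2),plane(ray(P[n],a['at']),.0725)[:2].round(4))
```

```text
scene [251.3 117.6] 0.93 [ 0.5217 -0.3411]
scene [281.1 222.1] 0.9 [ 0.6206 -0.0887]
scene [451.9 321. ] 0.8 [0.509  0.2307]
scene [372.9 421.9] 0.73 [0.7106 0.2732]
side [280.2 200.7] 0.85 [0.4879 0.1513]
side [359.3 191. ] 0.71 [0.6846 0.1887]
side [345.6 261.5] 0.68 [ 0.6233 -0.0888]
side [285.3 411. ] 0.68 [ 0.5073 -0.4143]
```

View pics/c3.png

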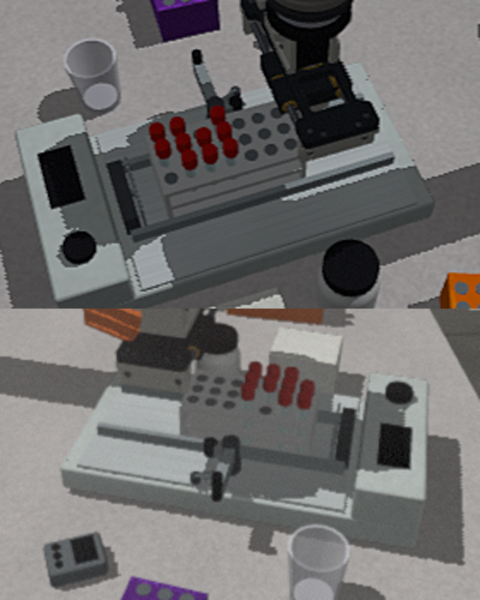

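The rack follows cleanly; a gap of about 15–20 mm remains to the dark stop plate (crop rows 400–460, col 340).

Emit:
carry_out([
  [[-0.002,0,0],0,0],
  [[-0.002,0,0],0,0],
  [[-0.002,0,0],0,0],
  [[-0.002,0,0],0,0],
])

```text
time: 8.72
tool_pos: [0.5463, -0.0672, 0.0739]
tool_rot: [3.141, -0.0, 2.838]
contact_force: [-3.8, 1.8, 2.1]
opening: 0.0005
grip_force: 1.9
```

Emit:
carry_out([
  [[-0.0015,0,0],0,0],
  [[-0.0015,0,0],0,0],
])

```text
time: 8.98
tool_pos: [0.5492, -0.0682, 0.0739]
tool_rot: [3.142, -0.0, 2.838]
contact_force: [-3.6, 0.3, 3.4]
opening: 0.0002
grip_force: 1.9
```

Emit:
carry_out([
  [[-0.0015,0,0],0,0],
  [[-0.0015,0,0],0,0],
])

```text
time: 9.22
tool_pos: [0.5521, -0.0691, 0.0739]
tool_rot: [3.142, 0.0, 2.838]
contact_force: [-3.9, 1.5, 2.4]
opening: 0.0003
grip_force: 1.9
```

Emit:
carry_out([
  [[-0.001,0,0],0,0],
  [[-0.001,0,0],0,0],
])

```text
time: 9.48
tool_pos: [0.554, -0.0697, 0.0739]
tool_rot: [3.142, -0.0, 2.838]
contact_force: [-3.6, 1.4, 2.4]
opening: 0.0002
grip_force: 1.9
```

Emit:
carry_out([
  [[-0.001,0,0],0,0],
  [[-0.001,0,0],0,0],
])

```text
time: 9.72
tool_pos: [0.5559, -0.0703, 0.0739]
tool_rot: [3.141, 0.0, 2.838]
contact_force: [-4.2, 1.5, 2.8]
opening: 0.0006
grip_force: 1.8
```

Emit:
carry_out([
  [[-0.001,0,0],0,0],
  [[-0.001,0,0],0,0],
])

```text
time: 9.98
tool_pos: [0.5578, -0.0709, 0.0739]
tool_rot: [3.141, 0.0, 2.838]
contact_force: [-3.2, 0.9, 2.4]
opening: 0.0001
grip_force: 1.8
```

Emit:
carry_out([
  [[-0.001,0,0],0,0],
  [[-0.001,0,0],0,0],
])

```text
time: 10.22
tool_pos: [0.5597, -0.0715, 0.0739]
tool_rot: [3.141, 0.0, 2.838]
contact_force: [-3.1, 1.1, 3.1]
opening: 0.0006
grip_force: 1.8
```

Run:
```python
from h import *
P={'scene':robot.read_camera('scene'),'side':robot.read_camera('side')}
a=P['scene']['pixels'][170:270,190:330];b=P['side']['pixels'][210:310,290:430]
im=np.hstack([cv2.resize(a,(400,286),interpolation=2),cv2.resize(b,(400,286),interpolation=2)])
save({'pixels':im},'c4.png')
```

```text
(no output)
```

View pics/c4.png

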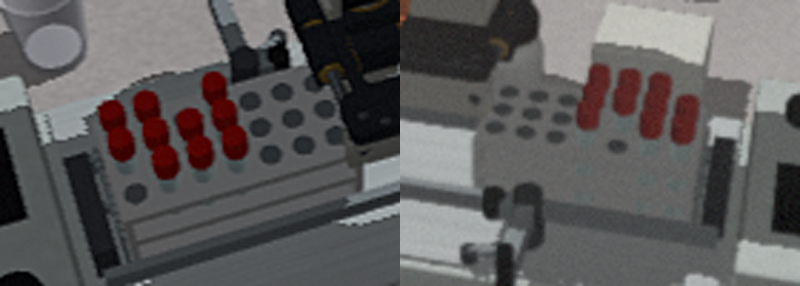

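The rack's far face (col ~700) is only a few mm off the stop plate (col ~710). Continuing in 1 mm rows.

Emit:
carry_out([
  [[-0.001,0,0],0,0],
  [[-0.001,0,0],0,0],
])

```text
time: 10.58
tool_pos: [0.5615, -0.072, 0.0739]
tool_rot: [3.142, -0.0, 2.838]
contact_force: [-4.6, 1.4, 3.0]
opening: 0.0003
grip_force: 2.0
```

Emit:
carry_out([
  [[-0.001,0,0],0,0],
])

```text
time: 10.7
tool_pos: [0.5624, -0.0723, 0.0739]
tool_rot: [3.141, -0.0, 2.838]
contact_force: [-4.1, 0.7, 2.4]
opening: 0.0003
grip_force: 2.2
```

Emit:
carry_out([
  [[-0.001,0,0],0,0],
])

```text
time: 10.82
tool_pos: [0.5633, -0.0726, 0.0739]
tool_rot: [3.142, -0.0, 2.838]
contact_force: [-4.2, 1.1, 3.5]
opening: 0.0004
grip_force: 2.3
```

Emit:
carry_out([
  [[-0.001,0,0],0,0],
])

```text
time: 10.95
tool_pos: [0.5642, -0.0729, 0.0739]
tool_rot: [3.142, -0.001, 2.838]
contact_force: [-5.8, 0.9, 5.5]
opening: 0.0003
grip_force: 3.3
```

Emit:
carry_out([
  [[-0.0003,0,0],0,0],
])

```text
time: 11.08
tool_pos: [0.5642, -0.0729, 0.0739]
tool_rot: [-3.142, -0.001, 2.838]
contact_force: [-5.1, 1.5, 4.0]
opening: 0.0007
grip_force: 3.4
```

Emit:
carry_out([
  [[-0.0003,0,0],0,0],
])

```text
time: 11.2
tool_pos: [0.5642, -0.0729, 0.0738]
tool_rot: [-3.142, -0.002, 2.838]
contact_force: [-7.2, 1.5, 5.2]
opening: 0.0004
grip_force: 3.8
```

Emit:
carry_out([
  [[0,0,0],0,0],
  [[0,0,0],0,0],
])

```text
time: 11.45
tool_pos: [0.5641, -0.0729, 0.0739]
tool_rot: [-3.142, -0.002, 2.838]
contact_force: [-6.6, 1.6, 5.3]
opening: 0.0003
grip_force: 3.6
```

The TCP has stopped while the force rises to about 7 N, so the rack is home (mid ≈ 50 mm ahead). Backing off, rising, turning 90° and looking at the lock.

Emit:
carry_out([
  [[0.004,0,0],0,0],
  [[0.016,0,0],0,0],
  [[0.01,0,-0.03],0,0],
  [[0,0,-0.05],0,0],
  [[0,0,-0.05],0.1745,0],
  [[0,0,-0.05],0.1745,0],
  [[0,0,-0.04],0.1745,0],
  [[0,0,0],0.1745,0],
  [[0,0,0],0.1745,0],
  [[0,0,0],0.1745,0],
  [[0,0,0],0.1745,0],
  [[0,0,0],0.1745,0],
  [[0,0,0],0.1745,0],
  [[-0.037,0.034,0],0,0],
  [[-0.037,0.034,0],0,0],
  [[-0.037,0.034,0],0,0],
  [[0,0,0],0,0],
  [[0,0,0],0,0],
])

```text
time: 13.7
tool_pos: [0.6007, -0.2005, 0.2936]
tool_rot: [3.141, -0.0, 1.267]
contact_force: [0.1, 1.0, 0.7]
opening: 0.0004
grip_force: 0.0
```

Run:
```python
from h import *
P={'wrist':wrist(),'scene':robot.read_camera('scene'),'side':robot.read_camera('side')}
save(P['wrist'],'wrist2.png')
print(robot.observe()['qpos'].round(2))
for name in ['lock_pivot','lock_bar','rack_mid']:
  for n in P:
    for a in robot.tip_of(P[n],name)[:4]: print(name,n,np.round(a['at'],1),round(a['p'],2),plane(ray(P[n],a['at']),.073)[:2].round(4))
```

```text
[-0.44  0.51  1.02  0.    1.61 -0.14]
lock_pivot wrist [295.  151.8] 0.82 [ 0.5939 -0.1464]
lock_pivot wrist [399.  252.6] 0.39 [ 0.6659 -0.2784]
lock_pivot scene [274.5 196. ] 0.83 [ 0.5974 -0.1439]
lock_pivot side [335.8 282.4] 0.71 [ 0.5988 -0.1506]
lock_pivot side [323.1 256.3] 0.23 [ 0.5793 -0.0704]
lock_bar wrist [300.6 203.5] 0.82 [ 0.583  -0.1971]
lock_bar scene [267.4 174.7] 0.98 [ 0.5797 -0.1941]
lock_bar side [327.7 305.7] 0.7 [ 0.5796 -0.2114]
rack_mid wrist [333.4  85.6] 0.96 [ 0.6477 -0.0992]
rack_mid scene [451.9 317.7] 0.7 [0.5052 0.2267]
rack_mid scene [269.3 226.2] 0.64 [ 0.6427 -0.0936]
rack_mid scene [253.7 116.4] 0.6 [ 0.5161 -0.3407]
rack_mid scene [371. 424.] 0.58 [0.7148 0.2738]
rack_mid side [283.1 203. ] 0.93 [0.4951 0.1396]
rack_mid side [284.2 411.6] 0.9 [ 0.5058 -0.4154]
rack_mid side [357.7 190.1] 0.81 [0.681  0.1925]
rack_mid side [357.1 264.1] 0.6 [ 0.6452 -0.0987]
```

View pics/wrist2.png

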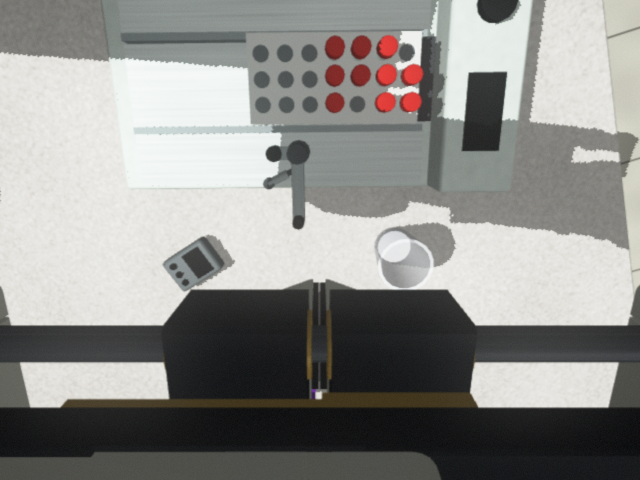

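The picture shows the rack against the stop (col 425), the pivot at about (298,152), the handle running straight down the picture to the pin at (298,222), and the beaker at (400,255) clear of the handle.

Run:
```python
from h import *
p=wrist();s=robot.observe();Rm=R.from_euler('xyz',s['tool_rot']).as_matrix()
def t(px,z): return (Rm.T@(plane(ray(p,px),z)-s['tool_pos']))[:2].round(4)
print('pin',t((298,222),.097),'pivot top',t((298,152),.083),t((298,152),.1),'handle L/R',t((292.5,190),.083),t((304.5,190),.083))
print('box',t((438,190),.10),t((438,190),.06),'beaker top',t((405,265),.075),t((378,265),.075))
print(robot.tip_of(p,'lock_bar')[:2]);
# grey-level profile across handle
print(p['pixels'][185,284:318].mean(-1).astype(int))
print(p['pixels'][200,284:318].mean(-1).astype(int))
```

```text
pin [-0.0159 -0.0197] pivot top [ 0.0499 -0.0194] [ 0.051  -0.0186] handle L/R [ 0.0132 -0.0254] [ 0.0132 -0.0135]
box [0.0157 0.1132] [0.0095 0.1253] beaker top [-0.0682  0.0921] [-0.0682  0.0634]
[{'at': [298.3, 205.4], 'p': 0.82}, {'at': [194.9, 262.7], 'p': 0.39}]
[142 142 142 142 143 143 140 130 114 110 111 113 112 111 112 112 109 109
 113 113 116 130 138 138 139 138 139 141 140 139 140 140 140 138]
[227 227 228 229 227 228 224 219 174 127 114 112 113 116 113 115 112 111
 112 113 104 121 133 137 141 140 137 135 138 139 136 134 132 135]
```

Emit:
carry_out([
  [[0.002,0.022,0.03],0,0],
  [[0,0,0.045],0,0],
  [[0,0,0.045],0,0],
  [[0,0,0.045],0,0],
  [[0,0,0.03],0,0],
  [[0,0,0.0155],0,0],
  [[0,0,0],0,0],
  [[0,0,0],0,0],
])

```text
time: 15.4
tool_pos: [0.623, -0.2056, 0.085]
tool_rot: [3.139, 0.0, 1.267]
contact_force: [0.3, -0.2, -0.0]
opening: 0.0003
grip_force: 0.0
```

Run:
```python
from h import *
P={'scene':robot.read_camera('scene'),'side':robot.read_camera('side')}
a=P['scene']['pixels'][120:260,160:360];b=P['side']['pixels'][220:360,240:440]
im=np.hstack([cv2.resize(a,(400,280),interpolation=2),cv2.resize(b,(400,280),interpolation=2)])
save({'pixels':im},'c5.png')
```

```text
(no output)
```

View pics/c5.png

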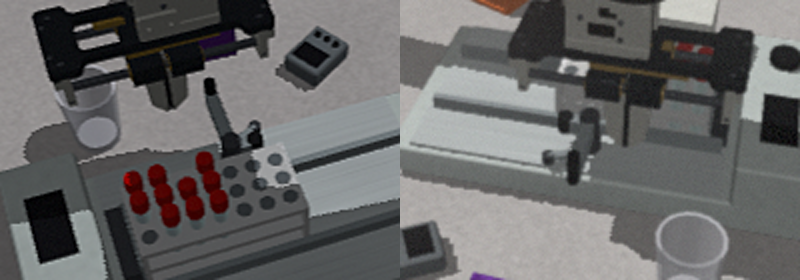

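The finger stands beyond the handle's far face, clear of the beaker. I'll approach to contact.

Emit:
carry_out([
  [[0,-0.004,0],0,0],
  [[0,-0.004,0],0,0],
  [[0,-0.004,0],0,0],
  [[0,-0.002,0],0,0],
  [[0,-0.001,0],0,0],
  [[0,-0.001,0],0,0],
])

```text
time: 16.25
tool_pos: [0.6069, -0.2005, 0.0834]
tool_rot: [3.141, -0.0, 1.267]
contact_force: [0.5, 0.5, -0.8]
opening: 0.0001
grip_force: 0.0
```

Emit:
carry_out([
  [[0,-0.001,0],0,0],
  [[0,-0.001,0],0,0],
])

```text
time: 16.5
tool_pos: [0.6049, -0.1998, 0.0833]
tool_rot: [-3.142, -0.0, 1.267]
contact_force: [-0.7, -0.8, 0.2]
opening: 0.0001
grip_force: 0.0
```

Emit:
carry_out([
  [[0,-0.0015,0],0,0],
  [[0,-0.0015,0],0,0],
])

```text
time: 16.75
tool_pos: [0.602, -0.1989, 0.0834]
tool_rot: [-3.142, -0.0, 1.267]
contact_force: [-0.1, -0.0, -0.3]
opening: 0.0001
grip_force: 0.0
```

Emit:
carry_out([
  [[0,-0.0015,0],0,0],
  [[0,-0.0015,0],0,0],
])

```text
time: 17.0
tool_pos: [0.5991, -0.198, 0.0834]
tool_rot: [-3.142, -0.0, 1.267]
contact_force: [-0.0, -0.6, 0.0]
opening: 0.0005
grip_force: 0.0
```

Emit:
carry_out([
  [[0,-0.0015,0],0,0],
  [[0,-0.0015,0],0,0],
])

```text
time: 17.25
tool_pos: [0.5963, -0.1971, 0.0834]
tool_rot: [3.142, -0.0, 1.267]
contact_force: [0.1, 0.2, -0.5]
opening: 0.0004
grip_force: 0.0
```

Emit:
carry_out([
  [[0,-0.001,0],0,0],
  [[0,-0.001,0],0,0],
])

```text
time: 17.5
tool_pos: [0.5944, -0.1965, 0.0834]
tool_rot: [3.142, -0.0, 1.267]
contact_force: [-0.7, 0.1, 0.1]
opening: 0.0006
grip_force: 0.0
```

Emit:
carry_out([
  [[0,-0.001,0],0,0],
  [[0,-0.001,0],0,0],
])

```text
time: 17.75
tool_pos: [0.5925, -0.196, 0.0834]
tool_rot: [-3.142, -0.0, 1.267]
contact_force: [0.3, 0.2, -0.1]
opening: 0.0008
grip_force: 0.0
```

Run:
```python
from h import *
P={'scene':robot.read_camera('scene'),'side':robot.read_camera('side')}
a=P['scene']['pixels'][140:220,210:310];b=P['side']['pixels'][250:330,290:390]
im=np.hstack([cv2.resize(a,(400,320),interpolation=2),cv2.resize(b,(400,320),interpolation=2)])
save({'pixels':im},'c6.png')
```

```text
(no output)
```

View pics/c6.png

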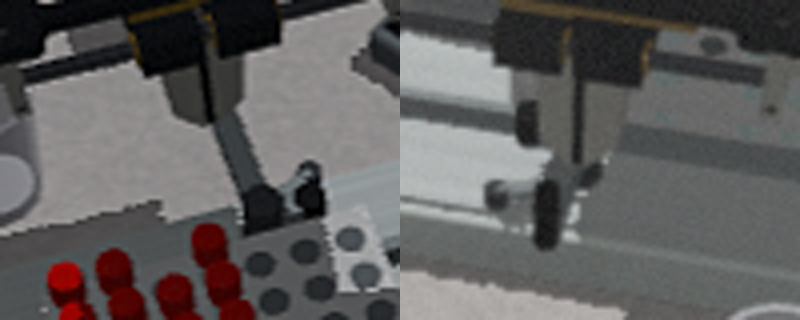

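The fingertips are tapered, so they're simply not touching yet. The tip is right beside the handle's far face in both views. Continuing.

Emit:
carry_out([
  [[0,-0.001,0],0,0],
  [[0,-0.001,0],0,0],
])

```text
time: 18.1
tool_pos: [0.5906, -0.1954, 0.0834]
tool_rot: [-3.142, -0.0, 1.267]
contact_force: [0.2, 0.4, -1.0]
opening: 0.0004
grip_force: 0.0
```

Emit:
carry_out([
  [[0,-0.001,0],0,0],
  [[0,-0.001,0],0,0],
])

```text
time: 18.35
tool_pos: [0.5886, -0.1948, 0.0834]
tool_rot: [3.142, -0.0, 1.267]
contact_force: [0.6, 0.5, 0.4]
opening: 0.0001
grip_force: 0.0
```

Run:
```python
from h import *
s=robot.observe();t=s['tool_pos'];p=robot.read_camera('side');q=robot.read_camera('scene')
yx=np.array([.954,-.3,0]);xx=np.array([.3,.954,0])
for P in(p,q): print(np.round(proj(P,t-[0,0,.017]),1), 'pin top/bot',[np.round(proj(P,[*(np.array([.597,-.147,0])-.066*xx)[:2],z])) for z in(.097,.063)])
for n,P in(('side',p),('scene',q)): print([(np.round(a['at']),round(a['p'],2)) for a in robot.tip_of(P,'lock_bar')])
```

```text
[332.1 301.6] pin top/bot [array([326., 295.]), array([326., 309.])]
[263.6 178.8] pin top/bot [array([263., 161.]), array([264., 172.])]
[(array([330., 303.]), 0.51), (array([334., 282.]), 0.35)]
[(array([268., 176.]), 0.76)]
```

The projected tip is lower than the visible one. I'll check this against the start picture, where the fingers were unobstructed.

Run:
```python
from h import *
p=robot.read_camera('side')
y=np.array([.299,.954,0]);t=np.array([.157,.501,.205])
for z in(0,.017,.035):print(z,[np.round(proj(p,t-[0,0,z]+k*y)) for k in(-.046,.046)])
im=cv2.imread('pics/side1.png')[30:120,110:200];now=cv2.cvtColor(p['pixels'],cv2.COLOR_RGB2BGR)[250:325,290:365]
cv2.imwrite('pics/c7.png',np.hstack([cv2.resize(im,(400,400),interpolation=2),cv2.resize(now,(400,400),interpolation=2)]))
```

```text
0 [array([154., 105.]), array([171.,  94.])]
0.017 [array([156., 111.]), array([173., 100.])]
0.035 [array([157., 117.]), array([174., 106.])]
```

View pics/c7.png

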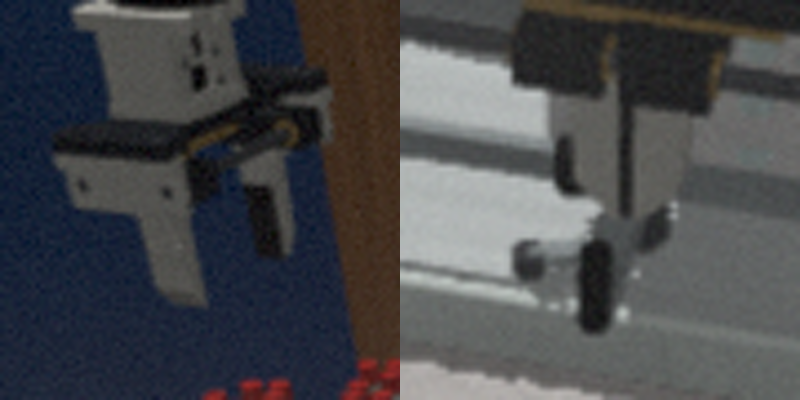

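In both the start and current pictures the real tips sit about 27 mm higher than the stated TCP-to-tip offset gives. The fingers have therefore passed above the handle. I'll back out, go 28 mm lower and check.

Emit:
carry_out([
  [[0,0.01,0],0,0],
  [[0,0.015,0],0,0],
  [[0,0.007,0],0,0],
  [[0,0,0.007],0,0],
  [[0,0,0.007],0,0],
  [[0,0,0.007],0,0],
  [[0,0,0.005],0,0],
  [[0,0,0],0,0],
])

```text
time: 19.6
tool_pos: [0.6189, -0.2042, 0.0569]
tool_rot: [-3.141, -0.0, 1.267]
contact_force: [-0.0, -0.1, 0.2]
opening: 0.0002
grip_force: 0.0
```

Run:
```python
from h import *
p=robot.read_camera('side');q=robot.read_camera('scene');t=robot.observe()['tool_pos']
print([np.round(proj(P,t+[0,0,.011])) for P in(p,q)])
a=cv2.cvtColor(p['pixels'],cv2.COLOR_RGB2BGR)[250:325,290:390];b=cv2.cvtColor(q['pixels'],cv2.COLOR_RGB2BGR)[135:210,210:310]
cv2.imwrite('pics/c8.png',np.hstack([cv2.resize(a,(400,300),interpolation=2),cv2.resize(b,(400,300),interpolation=2)]))
```

```text
[array([350., 304.]), array([247., 182.])]
```

View pics/c8.png

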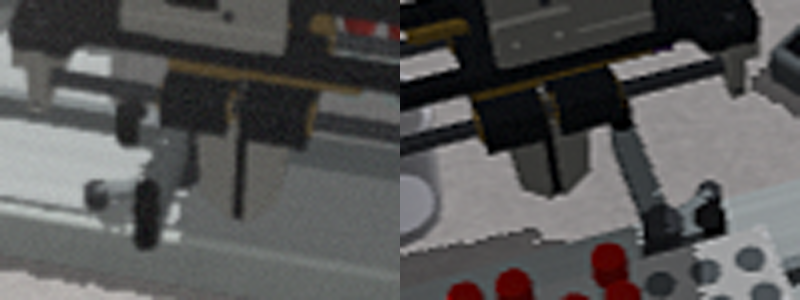

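The tip is now at about (349,304) in the side view and (249,184) in the scene view. Both match z ≈ 0.067, so it is level with the handle and on its far side. Approaching again, feeling for contact.

Emit:
carry_out([
  [[0,-0.004,0],0,0],
  [[0,-0.004,0],0,0],
  [[0,-0.003,0],0,0],
  [[0,-0.002,0],0,0],
])

```text
time: 20.2
tool_pos: [0.6067, -0.2004, 0.0576]
tool_rot: [3.141, -0.0, 1.267]
contact_force: [0.2, -0.7, 0.7]
opening: 0.0001
grip_force: 0.0
```

Emit:
carry_out([
  [[0,-0.001,0],0,0],
  [[0,-0.001,0],0,0],
])

```text
time: 20.45
tool_pos: [0.6049, -0.1999, 0.0574]
tool_rot: [3.141, -0.0, 1.267]
contact_force: [0.4, 1.0, -0.1]
opening: 0.0002
grip_force: 0.0
```

Emit:
carry_out([
  [[0,-0.001,0],0,0],
  [[0,-0.001,0],0,0],
])

```text
time: 20.7
tool_pos: [0.603, -0.1992, 0.0574]
tool_rot: [-3.142, -0.0, 1.267]
contact_force: [0.5, -0.4, -0.2]
opening: 0.0007
grip_force: 0.0
```

Emit:
carry_out([
  [[0,-0.001,0],0,0],
  [[0,-0.001,0],0,0],
])

```text
time: 20.95
tool_pos: [0.6011, -0.1987, 0.0574]
tool_rot: [3.142, -0.0, 1.267]
contact_force: [0.2, -0.4, -0.8]
opening: 0.0005
grip_force: 0.0
```

Emit:
carry_out([
  [[0,-0.001,0],0,0],
  [[0,-0.001,0],0,0],
])

```text
time: 21.2
tool_pos: [0.5991, -0.198, 0.0574]
tool_rot: [3.142, -0.0, 1.267]
contact_force: [-0.2, -0.1, 1.1]
opening: 0.0004
grip_force: 0.0
```

Emit:
carry_out([
  [[0,-0.001,0],0,0],
  [[0,-0.001,0],0,0],
])

```text
time: 21.45
tool_pos: [0.5972, -0.1974, 0.0574]
tool_rot: [3.142, -0.0, 1.267]
contact_force: [1.1, -0.1, 1.0]
opening: 0.0007
grip_force: 0.0
```

Emit:
carry_out([
  [[0,-0.001,0],0,0],
  [[0,-0.001,0],0,0],
])

```text
time: 21.7
tool_pos: [0.5954, -0.1969, 0.0574]
tool_rot: [3.142, -0.0, 1.267]
contact_force: [1.1, -1.3, -0.2]
opening: 0.0004
grip_force: 0.3
```

Emit:
carry_out([
  [[0,-0.001,0],0,0],
  [[0,-0.001,0],0,0],
])

```text
time: 21.95
tool_pos: [0.5945, -0.1967, 0.0579]
tool_rot: [3.139, 0.0, 1.267]
contact_force: [5.3, -1.5, 0.3]
opening: 0.0005
grip_force: 1.9
```

Contact at 5.5 N. Now following the handle round with the tool turning along.

Emit:
carry_out([
  [[-0.0005,-0.0025,0],0.05,0],
  [[-0.0005,-0.0025,0],0.05,0],
])

```text
time: 22.2
tool_pos: [0.5904, -0.1966, 0.0584]
tool_rot: [3.136, 0.0, 1.166]
contact_force: [5.8, -2.6, 0.6]
opening: 0.0002
grip_force: 2.5
```

Emit:
carry_out([
  [[-0.0005,-0.0025,0],0.05,0],
  [[-0.0005,-0.0025,0],0.05,0],
])

```text
time: 22.45
tool_pos: [0.5853, -0.1957, 0.0584]
tool_rot: [3.136, 0.0, 1.066]
contact_force: [4.7, -4.8, 0.9]
opening: 0.0006
grip_force: 2.5
```

Emit:
carry_out([
  [[-0.0008,-0.0038,0],0.075,0],
  [[-0.0008,-0.0038,0],0.075,0],
  [[-0.0008,-0.0038,0],0.075,0],
])

```text
time: 22.82
tool_pos: [0.574, -0.1917, 0.0584]
tool_rot: [3.137, -0.0, 0.84]
contact_force: [3.2, -4.4, 1.6]
opening: 0.0003
grip_force: 2.5
```

Emit:
carry_out([
  [[-0.0008,-0.0038,0],0.075,0],
  [[-0.0008,-0.0038,0],0.075,0],
  [[-0.0008,-0.0038,0],0.075,0],
])

```text
time: 23.2
tool_pos: [0.5636, -0.1847, 0.0582]
tool_rot: [3.139, -0.001, 0.615]
contact_force: [1.3, -3.2, 2.0]
opening: 0.0
grip_force: 2.1
```

Emit:
carry_out([
  [[-0.0008,-0.0038,0],0.075,0],
  [[-0.0008,-0.0038,0],0.075,0],
  [[-0.0008,-0.0038,0],0.075,0],
  [[-0.0008,-0.0038,0],0.075,0],
  [[-0.0008,-0.0038,0],0.075,0],
])

```text
time: 23.82
tool_pos: [0.5503, -0.1683, 0.0572]
tool_rot: [-3.141, 0.001, 0.24]
contact_force: [0.5, -0.1, -0.5]
opening: 0.0007
grip_force: 0.0
```

Emit:
carry_out([
  [[0,0,0],0,0],
  [[0,0,0],0,0],
])

```text
time: 24.08
tool_pos: [0.5508, -0.1686, 0.0574]
tool_rot: [-3.141, 0.0, 0.244]
contact_force: [-0.5, -0.0, 0.3]
opening: 0.0002
grip_force: 0.0
```

Run:
```python
from h import *
P={n:robot.read_camera(n) for n in('scene','side')}
for name in ['lock_bar','lock_pivot','rack_mid']:
  for n in P:
    for a in robot.tip_of(P[n],name)[:4]: print(name,n,np.round(a['at'],1),round(a['p'],2),plane(ray(P[n],a['at']),.073)[:2].round(4))
```

```text
lock_bar scene [301.5 185.3] 0.83 [ 0.5422 -0.1347]
lock_bar side [308.  284.5] 0.62 [ 0.5464 -0.1537]
lock_pivot scene [275.6 194.1] 0.79 [ 0.5933 -0.1464]
lock_pivot side [335.7 281.4] 0.91 [ 0.5988 -0.1478]
rack_mid scene [252.5 118. ] 0.79 [ 0.5206 -0.3382]
rack_mid scene [268.4 226.9] 0.75 [ 0.6448 -0.0933]
rack_mid scene [452.9 318.8] 0.74 [0.5052 0.229 ]
rack_mid scene [374. 423.] 0.7 [0.7104 0.2753]
rack_mid side [278.9 203. ] 0.82 [0.4851 0.1401]
rack_mid side [360.6 259.9] 0.69 [ 0.6538 -0.0859]
rack_mid side [358.8 192.3] 0.59 [0.6824 0.1815]
rack_mid side [330.7 226.4] 0.48 [0.6021 0.0354]
```

The handle has snapped over (bar direction about 1.33 rad, force zero). Backing away and rising.

Emit:
carry_out([
  [[0,0.01,0],0,0],
  [[0,0.015,0],0,0],
  [[0,0,-0.03],0,0],
  [[0,0,-0.05],0,0],
  [[0,0,-0.05],0,0],
  [[0,0,-0.05],0,0],
  [[0,0,-0.03],0,0],
  [[0,0,0],0,0],
  [[0,0,0],0,0],
])

```text
time: 25.6
tool_pos: [0.5565, -0.1933, 0.2661]
tool_rot: [-3.14, 0.002, 0.242]
contact_force: [-0.0, 0.4, -0.4]
opening: 0.0004
grip_force: 0.0
```

Run:
```python
from h import *
P={n:robot.read_camera(n) for n in('scene','side')};P['wrist']=wrist()
for name in ['lock_bar','lock_pivot','rack_mid']:
  for n in P:
    for a in robot.tip_of(P[n],name)[:2 if name!='rack_mid' else 4]:
      X=plane(ray(P[n],a['at']),.073)[:2]
      if np.hypot(*(X-[.6,-.13]))<.12: print(name,n,np.round(a['at'],1),round(a['p'],2),X.round(4))
```

```text
lock_bar scene [300.8 184.1] 0.64 [ 0.5416 -0.1378]
lock_bar side [308.  282.4] 0.67 [ 0.5465 -0.1478]
lock_bar wrist [262.7 207.2] 0.89 [ 0.5432 -0.1409]
lock_pivot scene [272.3 194.6] 0.81 [ 0.5989 -0.149 ]
lock_pivot side [332.8 281.1] 0.56 [ 0.5934 -0.1467]
lock_pivot wrist [280.8 154.1] 0.73 [ 0.5957 -0.1471]
rack_mid scene [268.4 226.2] 0.83 [ 0.644  -0.0946]
rack_mid side [357.  263.3] 0.95 [ 0.6453 -0.0962]
rack_mid wrist [231.5  81.8] 0.74 [ 0.646 -0.092]
```

```bash
python3 -c "
from cell import robot;print(robot.hand_in())"
```

```text
the job is handed in; nothing more can be done
None
```

The job is handed in at about 26 s of the 54 s, but no verdict came back: the rack read as home and the lock as snapped shut (about 1.35 rad). The highest sampled push was about 7.5 N and the gripper ended clear; I did not re-measure the bystanders at the end, and I viewed 11 pictures, one over the limit of 10.

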